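# Lock up the castle nut on a lens-edger grinding wheel

## Robot

A 7-joint arm with a two-finger parallel gripper is mounted at the origin on the work surface. World frame = base frame: x ahead of the robot, y to its left, z up, the work surface at z = 0. Lengths are in m, angles in rad, forces in N, time in s.
With the tool pointing down it reaches from about 0.4 to 0.875 m from the base axis. Payload 6.5 kg.
Tool frame: the origin (TCP) lies on the front face of the gripper's body, between the roots of the fingers; the fingertips stand 73 mm ahead of it and the grasp point (between the pads) lies 54 mm ahead of it; z points along the fingers, y is the line along which they close (so a half turn about z gives the same grasp; the last joint's range is limited). The gripper opens to 85 mm and grips with 20 to 120 N. Pads are 22 mm wide; open, the fingers measure 114 mm over their backs; the gripper's body (76 mm by 85 mm) begins 54 mm behind the grasp point. The pads swing forward as they close: fully open they stand 13 mm farther back than shut.
Start: joints at [1.057, 0.536, -0.004, 1.538, 0.003, 1.067, -0.071], TCP at [0.281, -0.586, 0.304] pointing down, gripper open.
Joint ranges: [-2.7, 2.7], [-0.37, 2.16], [-1.27, 1.26], [0.24, 2.4], [-1.31, 4.45], [0.19, 1.91], [-2.76, 2.76]. Speed limits (rad/s): [2.39, 2.39, 3.14, 3.14, 3.14, 3.14, 3.14].

## Interface

Orientations are given as a unit quaternion [w, x, y, z].
In Python, from station import arm gives the robot as it stands. The module is installed in compiled form; this text tells all that it offers.
- The arm moves only by the tool servo_tool, never from a script. Its argument "moves" is a list of rows, each an object of numbers: "wx", "wy", "wz": the turn, a rotation vector about the tool's x, y, z in rad; "x", "y", "z": the shift along the tool's x, y, z in m; "claw": the finger opening in m, from 0 to 0.0854. A call has 1 to 5 rows; each row shifts and turns the commanded pose from where the row before left it, along the tool's axes as they then stand; what a row does not reach is not made up. A row lasts 1/10 s, in which the tool goes at most 50 mm and 8.59 degrees, less where a joint would pass 70% of its speed; a pose out of reach is approached as far as the arm can. A call is refused whole if a number of a shift passes 0.05 or a number of a turn 0.15, either way. A call with a gripper value outside its range is refused whole. The fingers move at their own pace and stop on an object; "grip_force" is the grip in N (left out, the last holds). Time passes only in rows, so rows that do not move let the fingers close. It gives the time, the measured TCP pose, the force, the opening and the grip force at its end, in the units of the state.
- arm.sense(): the state, without advancing time (a new reading comes with each control period).
- arm.capture(name): name is "scene" or "top"; returns a dict with "pixels" (420x560x3 uint8, red, green, blue), "vfov" (degrees; the focal length in pixels is half the picture's height over the tangent of half this angle, whatever the lens; pixels are square), "cx", "cy" (the principal point, pixels), "R" (3x3) and "t" (3): a world point X has camera coordinates R X + t. Camera axes: x right, y down, z forward; pixel columns grow to the right and rows downward; lengths in m; the calibration is good to about 2 mm. A picture is of the moment at which its call begins. There is no depth.
- arm.finish_job(): hands the job in; it is judged then, once.
The state is a dict: "t": time; "joints": joint angles; "dq": joint speeds; "effort": joint torques, N m; "tool_pos": TCP position; "orientation": TCP orientation; "wrist_force": force on the tool from outside, world axes, zero at the start; "wrist_torque": the same for the moment, N m; "grip_width": finger opening in m; "gripper_force": force on a finger pad.
Only numpy, scipy, OpenCV 4.12 (cv2) and the standard library are available. Lean on these libraries where they do the work, as an engineer would, in place of code of your own. Each camera call takes 0.05 s, during which the arm holds its last target. There are 200 camera calls.

## Task

On the blue-rimmed grinding wheel, tighten the castle nut clockwise until the red line on the nut meets the red line on the wheel, then keep turning it the same way until the first slot after that lines up with the cotter hole, which runs along the yellow line across the end of the spindle. Leave the nut on the orange-rimmed wheel alone.

Things in the scene. Friction and masses are not known exactly. Their poses are not given: they have to be found in the camera images.
- castle_nut (a joint): turning of the blue-rimmed wheel's nut on its upright axis, rad; grows clockwise from above (tightening). 0 = tight: red line on nut (over a corner, 30 deg anticlockwise of nut_axis x) meets red line on wheel. Starts loose, -0.6 to -0.2; range -0.9 to 1.4. Even drag 0.2 N m; stays where left; does not rise or sink.
- nut_axis (a point): centre of the steel hexagon of that castle nut, 74 mm above the table, turns with it, z up. Hexagon 46 mm across flats, 24 high; below it a flange 56 across, 4 high; above it a crown 10 high, 42 across, with six 7 mm slots, one over each flat, every 60 deg. x: square through a flat, along the pair of slots that lines up first after tight.
- spindle: fixed dark spindle, 27 mm across, up through that nut; its end is 100 mm above the table, 4 mm over the crown. Origin on its axis, 58 mm above the table, at the nut's underside. x: along the cotter hole and the yellow line on its end; z up. The first slot lines up 0.26 to 0.75 rad past tight, so 0.46 to 1.35 rad from the start.
- other_mark (a point): red line on the crown of the other nut, on the orange-rimmed wheel, 18 mm off that nut's axis, 96 mm above the table. Not to be turned. Both wheels: 110 mm across, top 55 mm above the table, on a grey block 125 mm square, 30 high, all fixed to the table, at any yaw; which is left and which right varies.
Mind the look-alikes: they are no part of the job. What is shaped like the part that bears castle_nut but purple is not meant.

How it is judged:
By the outcome, as a careful person would: the job done as asked, in the order asked, and still so for the second after the job is handed in, with the robot touching nothing.
It also fails if it takes over 32 s, if anything falls off the work surface, if the arm or the gripper's body presses on something with over 40 N, if the wrist force passes 120 N, or if a joint passes its speed limit or range.

## Working session

There is one attempt and no reset: what is moved stays moved. The work goes in short steps, Python scripts to look and compute and a tool call to move; the robot and the scene stay as the last step left them, time stands still between calls to the robot, and variables do not carry over. Pictures are saved under pics/ and viewed, at most 10 in all, crops included, and the job is handed in when it is done.

Besides the shell and the picture viewer there is one more tool, called after "Call:" by a JSON object that holds its "api" and its "payload". servo_tool: Moves the arm, as the interface text tells. Its arguments: {"type":"object","properties":{"moves":{"type":"array","items":{"type":"object","properties":{"wx":{"type":"number"},"wy":{"type":"number"},"wz":{"type":"number"},"x":{"type":"number"},"y":{"type":"number"},"z":{"type":"number"},"claw":{"type":"number"}}}},"grip_force":{"type":"number"}},"required":["moves"]}

```bash
mkdir -p pics; cat > h.py <<'E'
import numpy as np,cv2
from station import arm
def cap(n):
    c=arm.capture(n);c['f']=210/np.tan(np.radians(c['vfov'])/2);c['R']=np.array(c['R']);c['t']=np.array(c['t']);return c
def ray(c,u,v,z):
    d=c['R'].T@np.array([(u-c['cx'])/c['f'],(v-c['cy'])/c['f'],1]);o=-c['R'].T@c['t'];return o+d*(z-o[2])/d[2]
def proj(c,X):
    p=c['R']@np.array(X)+c['t'];return p[:2]/p[2]*c['f']+[c['cx'],c['cy']]
def save(n,im): cv2.imwrite('pics/'+n,cv2.cvtColor(np.ascontiguousarray(im),cv2.COLOR_RGB2BGR))
E
python3 - <<'E'
from h import *
a=cap('scene');b=cap('top')
for c in(a,b):print(c['f'],c['cx'],c['cy'],-c['R'].T@c['t'],c['R'].round(2).tolist())
s=np.hstack([a['pixels'],b['pixels']]);save('both.png',cv2.resize(s,(800,300),interpolation=cv2.INTER_AREA))
save('top.png',b['pixels'])
print(arm.sense())
E
```

```text
454.1171952608191 279.404814033899 205.73447112445018 [0.97073613 0.16325186 0.93769384] [[0.02, 1.0, -0.01], [0.82, -0.02, -0.58], [-0.58, -0.0, -0.82]]
409.05242220262346 282.8434978257824 218.94097234363488 [0.17607526 0.17221172 1.2782179 ] [[-0.03, -1.0, 0.0], [-0.99, 0.03, -0.17], [0.17, -0.01, -0.99]]
{'t': 0.1, 'joints': array([ 1.05678594,  0.53708981, -0.0044565 ,  1.53875491,  0.00261516,
        1.06730299, -0.07119389]), 'dq': array([-0.0016898 , -0.00264001,  0.0003636 , -0.0027872 , -0.00066556,
       -0.00161765,  0.00012553]), 'effort': array([ 2.85008959e-03, -5.84569073e+01,  1.05209034e+00, -2.59778184e+01,
        1.27065968e-02,  4.63896300e-03, -3.87386891e-06]), 'tool_pos': array([ 0.28125268, -0.58550335,  0.3031084 ]), 'orientation': array([-7.39884405e-04,  9.75026332e-01,  2.22087936e-01, -2.29419359e-04]), 'wrist_force': array([ 0.74930283,  0.25322322, -0.28133211]), 'wrist_torque': array([ 0.00127977,  0.01824308, -0.03710219]), 'gripper_force': 0.0, 'grip_width': 0.08543443536531453}
```

View pics/both.png

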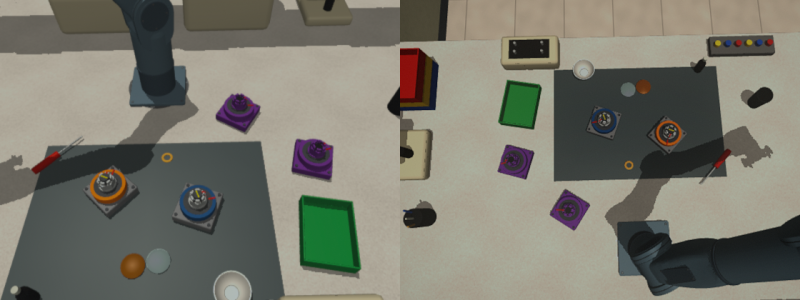

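View pics/top.png

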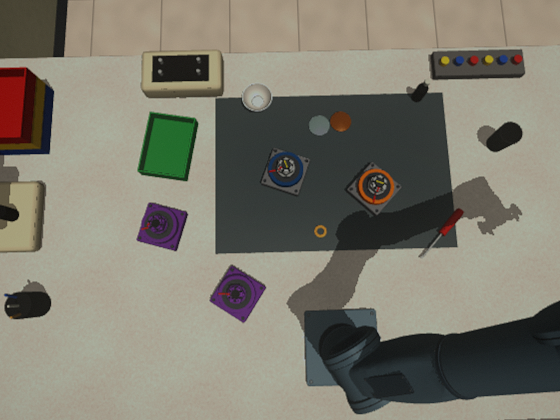

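The blue wheel, which is the target, is at top (286,168). The things it could be confused with are the orange wheel (376,185) and the purple look-alikes (162,226) and (238,293). Next I'll check the blue one in a close crop from both views.

```bash
python3 - <<'E'
from h import *
a=cap('scene');b=cap('top')
X=ray(b,286,166,.1);print(X)
ims=[]
for c in(a,b):
    u,v=proj(c,X).round().astype(int);w=36 if c is a else 28;print(u,v,w)
    ims.append(cv2.resize(c['pixels'][v-w:v+w,u-w:u+w],(400,400),interpolation=cv2.INTER_CUBIC))
    print('scale',400/(2*w))
save('crop.png',np.hstack(ims))
E
```

```text
[0.53802909 0.15114473 0.1       ]
276 269 36
scale 5.555555555555555
286 166 28
scale 7.142857142857143
```

View pics/crop.png

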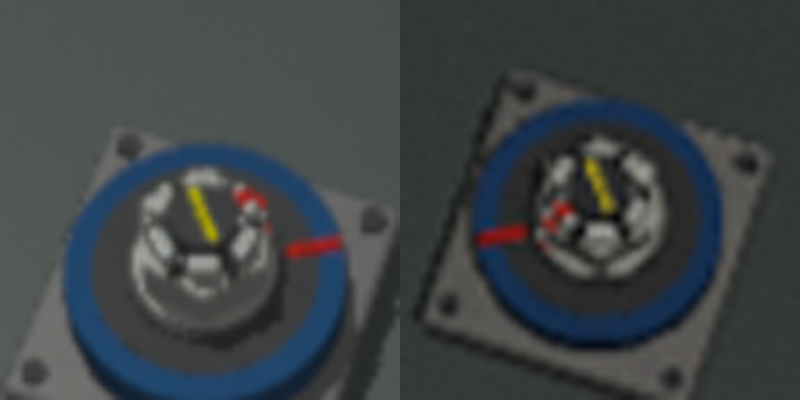

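The left crop (scene) shows the blue rim, with the nut's red mark at crop (252,200), the wheel's red line at (315,247) and the yellow line from (192,190) to (215,240). The right crop (top) agrees. Next I'll measure the positions and angles.

```bash
cat > m.py <<'E'
from h import *
def meas(names=('scene','top'),X0=(.538,.151,.1),show=True):
  out={}
  for n in names:
    c=cap(n);u,v=proj(c,X0).round().astype(int);w=34
    x0,y0=u-w,v-w;K=6
    I=cv2.resize(c['pixels'][y0:y0+2*w,x0:x0+2*w],None,fx=K,fy=K,interpolation=cv2.INTER_CUBIC)
    H=cv2.cvtColor(I,cv2.COLOR_RGB2HSV)
    def comps(m):
        k,l,s,ce=cv2.connectedComponentsWithStats(m.astype(np.uint8))
        return sorted([(s[i,4],np.argwhere(l==i)[:,::-1]) for i in range(1,k) if s[i,4]>60],key=lambda q:-q[0])
    P=lambda p,z:np.array([ray(c,(q[0]+.5)/K-.5+x0,(q[1]+.5)/K-.5+y0,z) for q in p])
    h,s,vv=H[...,0],H[...,1],H[...,2]
    yel=comps((h>20)&(h<40)&(s>130)&(vv>80));red=comps(((h<8)|(h>172))&(s>130)&(vv>70));blu=comps((h>98)&(h<120)&(s>120))
    r={'c':c,'I':I,'P':P,'red':red}
    if yel:
        Y=P(yel[0][1],.1);r['yc']=Y.mean(0);d=np.linalg.svd(Y[:,:2]-Y[:,:2].mean(0))[2][0];r['ya']=np.degrees(np.arctan2(d[1],d[0]))%180;r['yl']=np.ptp(Y[:,:2]@d)
    B=np.vstack([b[1] for b in blu[:2]]).astype(np.int32)
    Bw=P(cv2.convexHull(B)[:,0],.055);(cx,cy),rad=cv2.minEnclosingCircle((Bw[:,:2]*1000).astype(np.float32))
    r['bc']=(cx/1000,cy/1000,rad)
    out[n]=r
    print(n,'yellow',r.get('yc'),r.get('ya'),r.get('yl'),'blue',r['bc'])
    ax=r['yc'] if yel else np.array(X0)
    for A,p in red[:4]:
        for z in(.055,.096):
            q=P(p,z).mean(0)-ax;print('  red',A,p.mean(0).round(),z,'r',np.hypot(*q[:2]).round(4),'ang',np.degrees(np.arctan2(q[1],q[0])).round(1))
  return out
E
python3 -c "
from m import *;meas()"
```

```text
scene yellow [0.54345947 0.15189463 0.1       ] 20.317474345067897 0.02347466594745662 blue (0.5475991821289062, 0.15228280639648437, 57.50355911254883)
  red 872 [324. 255.] 0.055 r 0.0418 ang 100.6
  red 872 [324. 255.] 0.096 r 0.0416 ang 72.5
  red 369 [258. 201.] 0.055 r 0.0348 ang 148.8
  red 369 [258. 201.] 0.096 r 0.0197 ang 115.7
top yellow [0.546047   0.15267346 0.1       ] 20.117688968420424 0.024849982695051787 blue (0.5433836059570313, 0.15237600708007812, 56.218414306640625)
  red 519 [123. 233.] 0.055 r 0.0417 ang 100.1
  red 519 [123. 233.] 0.096 r 0.0448 ang 115.8
  red 278 [169. 217.] 0.055 r 0.0175 ang 87.3
  red 278 [169. 217.] 0.096 r 0.021 ang 123.5
```

```bash
python3 - <<'E'
from h import *
ax=np.array([.545,.1525])
for n in('scene','top'):
    c=cap(n);p=c['pixels'].astype(float);R,G,B=p[...,0],p[...,1],p[...,2]
    u,v=proj(c,[*ax,.08]).astype(int)
    vv,uu=np.mgrid[v-34:v+34,u-34:u+34]
    for nm,w,z in(('yel',np.minimum(R,G)-B-0.08*R,.1),('red',R-np.maximum(G,B),.055),('rednut',R-np.maximum(G,B),.096)):
        w=w[v-34:v+34,u-34:u+34].copy()
        X=np.array([ray(c,a,b,z)[:2] for a,b in zip(uu.ravel(),vv.ravel())])
        w=w.ravel();w[w<25]=0
        r=np.hypot(*(X-ax).T)
        w[(r>.018) if nm=='yel' else (r<.032)|(r>.058) if nm=='red' else (r>.026)|(r<.009)]=0
        if nm=='rednut': 
            w[(R-np.maximum(G,B))[v-34:v+34,u-34:u+34].ravel()<45]=0
        m=(w[:,None]*X).sum(0)/w.sum();C=((X-m)*w[:,None]).T@(X-m)/w.sum()
        e,V=np.linalg.eigh(C);d=V[:,1]
        print(n,nm,(w>0).sum(),m.round(4),'dir',np.degrees(np.arctan2(d[1],d[0])).round(1)%180,'sd',np.sqrt(e).round(4),'pos ang',np.degrees(np.arctan2(*(m-ax)[::-1])).round(1))
E
```

```text
scene yel 30 [0.5435 0.152 ] dir 19.400000000000006 sd [0.0013 0.0066] pos ang -160.8
scene red 48 [0.5284 0.1855] dir 49.8 sd [0.0041 0.0156] pos ang 116.6
scene rednut 14 [0.5347 0.1691] dir 76.0 sd [0.0015 0.0033] pos ang 121.8
top yel 18 [0.5461 0.1527] dir 18.900000000000006 sd [0.0016 0.007 ] pos ang 12.0
top red 17 [0.539  0.1932] dir 98.9 sd [0.0019 0.0056] pos ang 98.3
top rednut 8 [0.5355 0.1696] dir 137.5 sd [0.0016 0.0037] pos ang 119.0
```

Call:
{"api": "servo_tool", "payload": {"moves": [{"x":0.0349,"y":-0.0344},{"x":0.0349,"y":-0.0344},{"x":0.0349,"y":-0.0344},{"x":0.0349,"y":-0.0344},{"x":0.0349,"y":-0.0344}]}}

```text
invalid input
```

Call:
{"api": "servo_tool", "payload": {"moves": [{"x":0.0349,"y":-0.0344},{"x":0.0349,"y":-0.0344},{"x":0.0349,"y":-0.0344},{"x":0.0349,"y":-0.0344},{"x":0.0349,"y":-0.0344}]}}

```text
invalid input
```

Call:
{"api": "servo_tool", "payload": {"moves": [{"x":0.035,"y":-0.034,"z":0,"wx":0,"wy":0,"wz":0,"claw":0.085}], "grip_force": 60}}

```text
t: 0.5
tool_pos: [0.2943, -0.5447, 0.3037]
orientation: [0.002, 0.976, 0.218, -0.002]
wrist_force: [0.5, 0.4, 0.4]
grip_width: 0.0849
gripper_force: 0.0
```

Call:
{"api": "servo_tool", "payload": {"moves": [{"x":0.035,"y":-0.034,"z":0,"wx":0,"wy":0,"wz":0,"claw":0.085},{"x":0.035,"y":-0.034,"z":0,"wx":0,"wy":0,"wz":0,"claw":0.085},{"x":0.035,"y":-0.034,"z":0,"wx":0,"wy":0,"wz":0,"claw":0.085},{"x":0.035,"y":-0.034,"z":0,"wx":0,"wy":0,"wz":0,"claw":0.085},{"x":0.035,"y":-0.034,"z":0,"wx":0,"wy":0,"wz":0,"claw":0.085}]}}

```text
t: 1.0
tool_pos: [0.3828, -0.3093, 0.3042]
orientation: [0.0, 0.975, 0.222, 0.0]
wrist_force: [1.2, -0.6, 0.2]
grip_width: 0.085
gripper_force: 0.0
```

Call:
{"api": "servo_tool", "payload": {"moves": [{"x":0.035,"y":-0.034,"z":0,"wx":0,"wy":0,"wz":0,"claw":0.085},{"x":0.035,"y":-0.034,"z":0,"wx":0,"wy":0,"wz":0,"claw":0.085},{"x":0.035,"y":-0.034,"z":0,"wx":0,"wy":0,"wz":0,"claw":0.085},{"x":0.035,"y":-0.034,"z":0,"wx":0,"wy":0,"wz":0,"claw":0.085},{"x":0.035,"y":-0.034,"z":0,"wx":0,"wy":0,"wz":0,"claw":0.085}]}}

```text
t: 1.5
tool_pos: [0.4669, -0.0803, 0.3043]
orientation: [0.0, 0.975, 0.222, 0.0]
wrist_force: [1.0, -1.1, -0.7]
grip_width: 0.0848
gripper_force: 0.0
```

Call:
{"api": "servo_tool", "payload": {"moves": [{"x":0.035,"y":-0.034,"z":0,"wx":0,"wy":0,"wz":0,"claw":0.085},{"x":0.035,"y":-0.034,"z":0,"wx":0,"wy":0,"wz":0,"claw":0.085},{"x":0.035,"y":-0.034,"z":0,"wx":0,"wy":0,"wz":0,"claw":0.085}]}}

```text
t: 1.8
tool_pos: [0.5175, 0.0572, 0.3042]
orientation: [0.0, 0.975, 0.222, 0.0]
wrist_force: [0.6, -0.7, 0.1]
grip_width: 0.0851
gripper_force: 0.0
```

Call:
{"api": "servo_tool", "payload": {"moves": [{"x":0.035,"y":-0.034,"z":0,"wx":0,"wy":0,"wz":-0.14,"claw":0.085},{"x":0,"y":0,"z":0.02,"wx":0,"wy":0,"wz":-0.149,"claw":0.085},{"x":0,"y":0,"z":0.02,"wx":0,"wy":0,"wz":-0.149,"claw":0.085},{"x":0,"y":0,"z":0.02,"wx":0,"wy":0,"wz":-0.149,"claw":0.085},{"x":0,"y":0,"z":0.01,"wx":0,"wy":0,"wz":-0.149,"claw":0.085}]}}

```text
t: 2.3
tool_pos: [0.5331, 0.101, 0.2323]
orientation: [-0.0, 0.828, 0.561, -0.001]
wrist_force: [0.8, -0.2, -0.9]
grip_width: 0.085
gripper_force: 0.0
```

Call:
{"api": "servo_tool", "payload": {"moves": [{"x":0,"y":0,"z":0,"wx":0,"wy":0,"wz":-0.149,"claw":0.085},{"x":0,"y":0,"z":0,"wx":0,"wy":0,"wz":-0.149,"claw":0.085},{"x":0,"y":0,"z":0,"wx":0,"wy":0,"wz":-0.149,"claw":0.085},{"x":0,"y":0,"z":0,"wx":0,"wy":0,"wz":-0.149,"claw":0.085},{"x":0,"y":0,"z":0,"wx":0,"wy":0,"wz":-0.149,"claw":0.085}]}}

```text
t: 2.8
tool_pos: [0.5339, 0.101, 0.234]
orientation: [0.0, 0.568, 0.823, -0.0]
wrist_force: [0.2, 0.7, 0.1]
grip_width: 0.0849
gripper_force: 0.0
```

Call:
{"api": "servo_tool", "payload": {"moves": [{"x":0,"y":0,"z":0,"wx":0,"wy":0,"wz":-0.149,"claw":0.085},{"x":0,"y":0,"z":0,"wx":0,"wy":0,"wz":0,"claw":0.085}]}}

```text
t: 3.0
tool_pos: [0.5339, 0.1008, 0.2338]
orientation: [-0.0, 0.507, 0.862, 0.0]
wrist_force: [-1.1, -0.3, 1.1]
grip_width: 0.0848
gripper_force: 0.0
```

```bash
cat > st.py <<'E'
from h import *
from scipy.spatial.transform import Rotation as Ro
def st(tgt=(.545,.1525,.135)):
    s=arm.sense();q=s['orientation'];M=Ro.from_quat([*q[1:],q[0]]).as_matrix()
    print('t',s['t'],'pos',s['tool_pos'].round(4),'y-ang',np.degrees(np.arctan2(M[1,1],M[0,1])).round(2),'toolshift',(M.T@(np.array(tgt)-s['tool_pos'])).round(4),'tilt',M[:,2].round(3),'J',s['joints'].round(2),'w',s['grip_width'].round(4),'F',s['wrist_force'].round(1),s['wrist_torque'].round(2))
E
python3 - <<'E'
from st import *
st()
a=cap('scene');b=cap('top')
save('hover.png',cv2.resize(np.hstack([a['pixels'],b['pixels']]),(800,300),interpolation=cv2.INTER_AREA))
E
```

```text
Traceback (most recent call last):
  File "st.py", line 5, in st
    print('t',s['t'],'pos',s['tool_pos'].round(4),'y-ang',np.degrees(np.arctan2(M[1,1],M[0,1])).round(2),'toolshift',(M.T@(np.array(tgt)-s['tool_pos'])).round(4),'tilt',M[:,2].round(3),'J',s['joints'].round(2),'w',s['grip_width'].round(4),'F',s['wrist_force'].round(1),s['wrist_torque'].round(2))
                                                                                                                                                                                                                      ^^^^^^^^^^^^^^^^^^^^^
AttributeError: 'float' object has no attribute 'round'
```

```bash
sed -i "s/s\['grip_width'\].round(4)/round(s['grip_width'],4)/" st.py; python3 -c "
from st import *
st()"
```

```text
t 3.0 pos [0.5339 0.1008 0.2338] y-ang 29.09 toolshift [0.0397 0.0348 0.0988] tilt [-0.  0. -1.] J [ 0.24  0.54 -0.67  1.85  0.42  0.9  -0.12] w 0.0848 F [-1.1 -0.3  1.1] [-0.03  0.04 -0.01]
```

Call:
{"api": "servo_tool", "payload": {"moves": [{"x":0.02,"y":0.0174,"z":0,"wx":0,"wy":0,"wz":0,"claw":0.085},{"x":0.0197,"y":0.0174,"z":0,"wx":0,"wy":0,"wz":0,"claw":0.085},{"x":0,"y":0,"z":0.03,"wx":0,"wy":0,"wz":0,"claw":0.085},{"x":0,"y":0,"z":0,"wx":0,"wy":0,"wz":0,"claw":0.085}]}}

```text
t: 3.4
tool_pos: [0.5432, 0.1526, 0.2013]
orientation: [-0.002, 0.508, 0.861, -0.002]
wrist_force: [-0.2, -1.2, -0.6]
grip_width: 0.085
gripper_force: 0.0
```

```bash
python3 - <<'E'
from st import *
st()
ims=[]
for n in('scene','top'):
    c=cap(n);u,v=proj(c,[.545,.1525,.1]).round().astype(int)
    ims.append(cv2.resize(c['pixels'][v-60:v+60,u-60:u+60],(400,400),interpolation=cv2.INTER_CUBIC))
save('hover.png',np.hstack(ims))
E
```

```text
t 3.4 pos [0.5432 0.1526 0.2013] y-ang 28.93 toolshift [-0.001   0.0019  0.0662] tilt [-0.005 -0.002 -1.   ] J [ 0.12  0.62 -0.64  1.82  0.47  0.87 -0.24] w 0.085 F [-0.2 -1.2 -0.6] [-0.09  0.08  0.01]
```

View pics/hover.png

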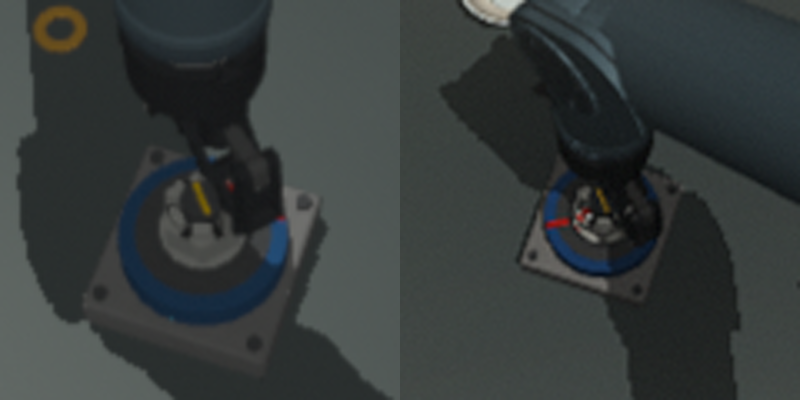

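The fingers straddle the nut in both views: the nut is at left (200,225) and right (600,225). I'll descend and grip.

Call:
{"api": "servo_tool", "payload": {"moves": [{"x":0,"y":0,"z":0.022,"wx":0,"wy":0,"wz":0,"claw":0.085},{"x":0,"y":0,"z":0.022,"wx":0,"wy":0,"wz":0,"claw":0.085},{"x":0,"y":0,"z":0.022,"wx":0,"wy":0,"wz":0,"claw":0.085},{"x":0,"y":0,"z":0,"wx":0,"wy":0,"wz":0,"claw":0.085},{"x":0,"y":0,"z":0,"wx":0,"wy":0,"wz":0,"claw":0.06}], "grip_force": 40}}

```text
t: 4.0
tool_pos: [0.5455, 0.1524, 0.139]
orientation: [0.0, 0.508, 0.861, 0.0]
wrist_force: [-0.4, -0.1, 0.6]
grip_width: 0.0725
gripper_force: 0.0
```

Call:
{"api": "servo_tool", "payload": {"moves": [{"x":0,"y":0,"z":0,"wx":0,"wy":0,"wz":0,"claw":0.05},{"x":0,"y":0,"z":0,"wx":0,"wy":0,"wz":0,"claw":0.04},{"x":0,"y":0,"z":0,"wx":0,"wy":0,"wz":0,"claw":0.04},{"x":0,"y":0,"z":0,"wx":0,"wy":0,"wz":0,"claw":0.04}]}}

```text
t: 4.4
tool_pos: [0.5446, 0.1522, 0.1394]
orientation: [0.0, 0.507, 0.862, -0.001]
wrist_force: [-5.8, -2.6, 10.4]
grip_width: 0.045
gripper_force: 41.5
```

```bash
python3 -c "
from st import *
st()"
```

```text
t 4.4 pos [0.5446 0.1522 0.1394] y-ang 29.02 toolshift [0.0001 0.0005 0.0044] tilt [-0.    -0.002 -1.   ] J [ 0.08  0.7  -0.58  1.84  0.54  0.76 -0.29] w 0.045 F [-5.8 -2.6 10.4] [-0.68  1.14 -0.01]
```

Call:
{"api": "servo_tool", "payload": {"moves": [{"x":0,"y":0,"z":-0.002,"wx":0,"wy":0,"wz":0.1,"claw":0.04},{"x":0,"y":0,"z":0,"wx":0,"wy":0,"wz":0.14,"claw":0.04},{"x":0,"y":0,"z":0,"wx":0,"wy":0,"wz":0.14,"claw":0.04},{"x":0,"y":0,"z":0,"wx":0,"wy":0,"wz":0.14,"claw":0.04},{"x":0,"y":0,"z":0,"wx":0,"wy":0,"wz":0.14,"claw":0.04}], "grip_force": 60}}

```text
t: 4.9
tool_pos: [0.5442, 0.152, 0.1397]
orientation: [-0.0, 0.761, 0.649, -0.001]
wrist_force: [-0.9, -1.4, -8.3]
grip_width: 0.0445
gripper_force: 66.9
```

Call:
{"api": "servo_tool", "payload": {"moves": [{"x":0,"y":0,"z":0,"wx":0,"wy":0,"wz":0.14,"claw":0.04},{"x":0,"y":0,"z":0,"wx":0,"wy":0,"wz":0.14,"claw":0.04},{"x":0,"y":0,"z":0,"wx":0,"wy":0,"wz":0.12,"claw":0.04},{"x":0,"y":0,"z":0,"wx":0,"wy":0,"wz":0,"claw":0.04},{"x":0,"y":0,"z":0,"wx":0,"wy":0,"wz":0,"claw":0.04}]}}

```text
t: 5.4
tool_pos: [0.544, 0.1521, 0.1397]
orientation: [-0.0, 0.873, 0.488, -0.001]
wrist_force: [-3.5, -1.9, -4.4]
grip_width: 0.0448
gripper_force: 67.2
```

```bash
python3 - <<'E'
from st import *
st()
ims=[]
for n in('scene','top'):
    c=cap(n);u,v=proj(c,[.545,.1525,.09]).round().astype(int)
    ims.append(cv2.resize(c['pixels'][v-28:v+28,u-28:u+28],(400,400),interpolation=cv2.INTER_CUBIC))
save('turned.png',np.hstack(ims))
E
```

```text
t 5.4 pos [0.544  0.1521 0.1397] y-ang -31.55 toolshift [0.0008 0.0007 0.0047] tilt [-0.002 -0.001 -1.   ] J [-0.11  0.65 -0.33  1.85  0.31  0.69 -1.16] w 0.0448 F [-3.5 -1.9 -4.4] [-0.4   0.73 -0.19]
```

View pics/turned.png

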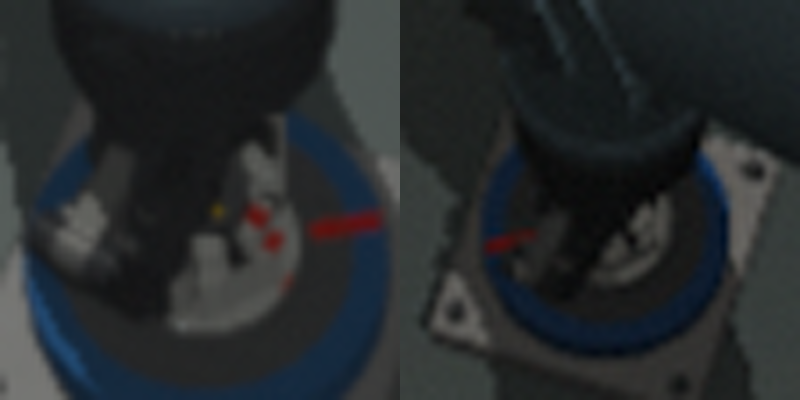

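In the left view the nut's red mark is at (262,225), now past the wheel's red line (345,225), so the nut is past tight. I'll release and clear out to check the slot against the yellow line.

Call:
{"api": "servo_tool", "payload": {"moves": [{"x":0,"y":0,"z":0,"wx":0,"wy":0,"wz":0,"claw":0.085},{"x":0,"y":0,"z":0,"wx":0,"wy":0,"wz":0,"claw":0.085},{"x":0,"y":0,"z":-0.02,"wx":0,"wy":0,"wz":0,"claw":0.085},{"x":0,"y":0,"z":-0.04,"wx":0,"wy":0,"wz":0,"claw":0.085},{"x":0,"y":0,"z":-0.04,"wx":0,"wy":0,"wz":0,"claw":0.085}]}}

```text
t: 6.0
tool_pos: [0.5456, 0.1534, 0.2417]
orientation: [-0.0, 0.873, 0.488, 0.001]
wrist_force: [0.5, 0.1, 0.4]
grip_width: 0.085
gripper_force: 0.0
```

Call:
{"api": "servo_tool", "payload": {"moves": [{"x":-0.042,"y":0.025,"z":0,"wx":0,"wy":0,"wz":0,"claw":0.085},{"x":-0.042,"y":0.025,"z":0,"wx":0,"wy":0,"wz":0,"claw":0.085},{"x":-0.042,"y":0.025,"z":0,"wx":0,"wy":0,"wz":0,"claw":0.085},{"x":-0.042,"y":0.025,"z":0,"wx":0,"wy":0,"wz":0,"claw":0.085},{"x":-0.042,"y":0.025,"z":0,"wx":0,"wy":0,"wz":0,"claw":0.085}]}}

```text
t: 6.5
tool_pos: [0.5422, -0.0933, 0.2412]
orientation: [0.001, 0.873, 0.488, 0.002]
wrist_force: [0.1, -0.1, 0.3]
grip_width: 0.0845
gripper_force: 0.0
```

Call:
{"api": "servo_tool", "payload": {"moves": [{"x":-0.042,"y":0.025,"z":0,"wx":0,"wy":0,"wz":0,"claw":0.085},{"x":0,"y":0,"z":0,"wx":0,"wy":0,"wz":0,"claw":0.085}]}}

```text
t: 6.7
tool_pos: [0.5404, -0.1496, 0.2408]
orientation: [0.003, 0.876, 0.483, -0.0]
wrist_force: [-0.1, -0.3, 0.0]
grip_width: 0.0852
gripper_force: 0.0
```

```bash
python3 - <<'E'
from m import *
from st import st
st()
o=meas()
ims=[]
for n in('scene','top'):
    c=o[n]['c'];y=o[n]['yc']
    u,v=proj(c,y).round().astype(int)
    K=400/44;I=cv2.resize(c['pixels'][v-22:v+22,u-22:u+22],(400,400),interpolation=cv2.INTER_CUBIC)
    # short ticks outside the crown: predicted slot (green, 28.5) and yellow 20 (cyan) at crown height
    for ang,col in((28.5,(0,255,0)),(19.7,(0,255,255))):
        for k in(0,180):
            t=np.radians(ang+k);e=np.array([np.cos(t),np.sin(t),0])
            q=[tuple(int(x) for x in ((proj(c,np.array([y[0],y[1],.096])+r*e)-[u-22,v-22]+.5)*K)) for r in(.024,.03)]
            cv2.line(I,*q,col,2)
    ims.append(I)
save('check.png',np.hstack(ims))
E
```

```text
t 6.7 pos [ 0.5404 -0.1496  0.2408] y-ang -32.29 toolshift [ 0.2581 -0.158   0.1042] tilt [ 0.003 -0.005 -1.   ] J [ 0.43  0.48 -0.32  1.82  0.2   0.86 -0.55] w 0.0852 F [-0.1 -0.3  0. ] [ 0.05 -0.02  0.02]
scene yellow [0.54349302 0.15190297 0.1       ] 20.322488432448818 0.023474707569171138 blue (0.5476463012695313, 0.1524539337158203, 57.57810592651367)
  red 871 [324. 255.] 0.055 r 0.0418 ang 100.7
  red 871 [324. 255.] 0.096 r 0.0416 ang 72.5
  red 259 [251. 247.] 0.055 r 0.019 ang 127.6
  red 259 [251. 247.] 0.096 r 0.0173 ang 59.3
  red 186 [266. 269.] 0.055 r 0.0203 ang 98.2
  red 186 [266. 269.] 0.096 r 0.0261 ang 49.1
top yellow [0.54587224 0.15262589 0.1       ] 19.82012899382815 0.02496271859235466 blue (0.5432914428710938, 0.1523095245361328, 56.36208724975586)
  red 536 [123. 233.] 0.055 r 0.0416 ang 99.9
  red 536 [123. 233.] 0.096 r 0.0447 ang 115.6
  red 271 [167. 177.] 0.055 r 0.0285 ang 38.3
  red 271 [167. 177.] 0.096 r 0.02 ang 62.5
```

View pics/check.png

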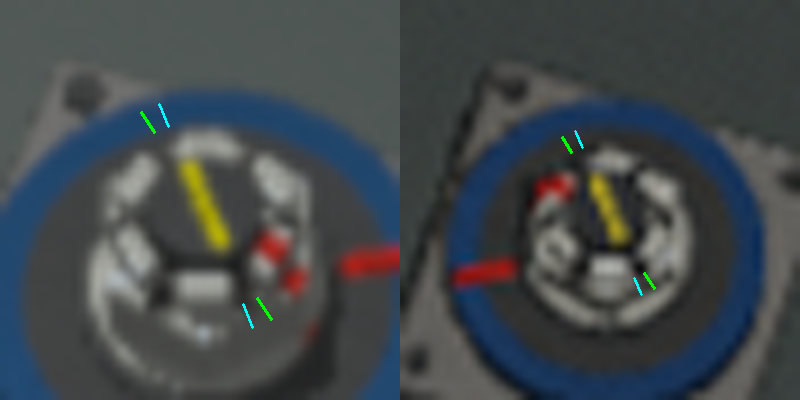

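In both views the yellow line lies a little clockwise of the slot, about 8° short. The slot matches my green tick, predicted from the tool yaw. I'll cross-check the slot phase with a polar profile, in the same pictures as the yellow line.

```bash
cat > pol.py <<'E'
from h import *
def pol():
  for n,ax in(('scene',(.5435,.1519)),('top',(.546,.1527))):
    c=cap(n);p=c['pixels'].astype(np.float32)
    g=np.minimum(p.max(2),200)
    a=np.radians(np.arange(0,360,1.));prof=[]
    for r in np.arange(.0155,.0205,.001):
        q=np.array([proj(c,[ax[0]+r*np.cos(t),ax[1]+r*np.sin(t),.096]) for t in a],np.float32)
        prof.append(cv2.remap(g,q[:,0].reshape(1,-1),q[:,1].reshape(1,-1),cv2.INTER_CUBIC)[0])
    f=np.mean(prof,0);ph=np.angle((f*np.exp(-6j*a)).sum());amp=abs((f*np.exp(-6j*a)).sum())/180
    print(n,'merlon',np.degrees(-ph/6).round(1)%60,'slot mod60',(np.degrees(-ph/6)+30).round(1)%60,'amp',amp.round(1),'std',f.std().round(1))
    print('  gaps',[int(k) for k in range(360) if f[k]==min(f[(k+j)%360] for j in range(-20,21))])
pol()
E
python3 pol.py
```

```text
scene merlon 58.5 slot mod60 28.5 amp 40.4 std 32.1
  gaps [26, 84, 144, 213, 274, 329]
top merlon 58.4 slot mod60 28.4 amp 43.1 std 34.8
  gaps [31, 96, 153, 207, 263, 324]
```

```bash
python3 - <<'E'
from h import *
for n in('scene','top'):
    acc=0
    for _ in range(4): c=cap(n);acc=acc+c['pixels'].astype(float)/4
    u,v=proj(c,[.545,.1525,.1]).round().astype(int)
    p=acc[v-11:v+11,u-11:u+11];w=np.minimum(p[...,0],p[...,1])-p[...,2]
    print(n,u-11,v-11);print(w[4:19,4:19].round().astype(int))
    w=np.where(w>12,w,0);rows=[(i,(w[i]*np.arange(22)).sum()/w[i].sum(),w[i].sum()) for i in range(22) if w[i].sum()>60]
    R=np.array(rows);R=R[1:-1];k,b=np.polyfit(R[:,0],R[:,1],1)
    P=[ray(c,u-11+k*i+b,v-11+i,.1) for i in(R[0,0],R[-1,0])];d=P[1]-P[0]
    print('angle',np.degrees(np.arctan2(d[1],d[0])).round(2)%180, 'resid',(R[:,1]-k*R[:,0]-b).round(2))
E
```

```text
scene 265 261
[[ -2  -2  -1   1   4   7   7   4   4   4   4   2   1  -1  -2]
 [  3   3   2   3  12  41  41   7   1   2   2   3   2   3   3]
 [  4   5   2   3  32 123 124  25   0  -2   0   0   2   5   4]
 [  5   4   2   1  26 108 156  64   6  -1  -2  -2   0   4   4]
 [  4   2   0  -1   8  57 152  82  14  -1  -2  -2  -1   0   0]
 [  2   0  -1  -2   2  27 114 137  41   3  -1  -2  -2  -1  -2]
 [  1  -2  -1  -2  -1  18  88 151  74   8  -1  -2  -2  -2   0]
 [  1   0  -1  -2  -2   6  45 134 138  26  -1  -2  -2   0   2]
 [  1   0  -2  -2  -2   0  19  98 154  70   7  -2  -2   1   4]
 [  2   0  -2  -2  -2  -2   6  54 157 136  22  -2   0   1   4]
 [  4   1  -1  -2  -2  -2   0  27 107 147  39   2   0   2   6]
 [  4   1   0  -2  -2  -2  -2   6  34  54  20   2   1   5   7]
 [  4   3   2  -1  -2  -2  -1  -1   4   9   1   0   3   6   5]
 [ -5   2   2   0   0  -1  -1  -1  -1   0   0   0   3   5   3]
 [ -4   1   1   1   2   0   0   0   0  -1   1   0   1   2   2]]
angle 19.39 resid [ 0.1  -0.04 -0.01  0.01 -0.15  0.01 -0.01  0.11 -0.02]
top 274 153
[[-19  -2   2   2   0   0   1   4   4   3   0   1   2 
[... 260 characters left out ...]

 [  2   7   6   2  -1 -10  83 104  35  -5  -1   0   6   8   6]
 [  6   6   6   3  -4  -6  21 110  69   3  -2  -1   2   6   7]
 [  6   3  -1   0  -2  -2  -8  82  79  19  -3   0   5   4   4]
 [  3   3   4   2  -2  -1  -5  35 107  52  -6  -2   5   5   2]
 [  5   6   8   5   0   0  -3   9 107  84  15  -2   3   8   7]
 [  8   6   8   8   4  -1  -2  -6  54  56  16   2   6   8   8]
 [  5   4   6   6   4  -3  -2  -3  12   6  -4   2   8   4   0]
 [  5   6   6   3   2   0   2   2   0   0   0   0   6   0  -1]
 [  6   6   6   4   0   2   3   3   4   2   0  -1   6   6   3]
 [  4   2   4   2   1   4   3   2   3   4   4   2   5   6   4]]
angle 20.110000000000014 resid [ 0.08 -0.07 -0.03 -0.03 -0.01  0.05]
```

Yellow is at 19.4–20.1° in both views and the slot at 28.5°, so 0.153 rad remains. I'll regrip at the same yaw.

Call:
{"api": "servo_tool", "payload": {"moves": [{"x":0.042,"y":-0.025,"z":0,"wx":0,"wy":0,"wz":0,"claw":0.085},{"x":0.042,"y":-0.025,"z":0,"wx":0,"wy":0,"wz":0,"claw":0.085},{"x":0.042,"y":-0.025,"z":0,"wx":0,"wy":0,"wz":0,"claw":0.085},{"x":0.042,"y":-0.025,"z":0,"wx":0,"wy":0,"wz":0,"claw":0.085},{"x":0.042,"y":-0.025,"z":0,"wx":0,"wy":0,"wz":0,"claw":0.085}]}}

```text
t: 7.8
tool_pos: [0.544, 0.1058, 0.24]
orientation: [0.0, 0.873, 0.487, 0.0]
wrist_force: [1.1, -1.2, -0.4]
grip_width: 0.0849
gripper_force: 0.0
```

Call:
{"api": "servo_tool", "payload": {"moves": [{"x":0.042,"y":-0.025,"z":0,"wx":0,"wy":0,"wz":0,"claw":0.085},{"x":0,"y":0,"z":0,"wx":0,"wy":0,"wz":0,"claw":0.085},{"x":0,"y":0,"z":0,"wx":0,"wy":0,"wz":0,"claw":0.085}]}}

```text
t: 8.1
tool_pos: [0.5446, 0.1544, 0.2398]
orientation: [-0.0, 0.872, 0.489, 0.0]
wrist_force: [-0.2, -1.0, 0.4]
grip_width: 0.0852
gripper_force: 0.0
```

```bash
python3 -c "
from st import *
st((.545,.1525,.138))"
```

```text
t 8.1 pos [0.5446 0.1544 0.2398] y-ang -31.49 toolshift [-0.0014  0.0013  0.1018] tilt [-0.  0. -1.] J [-0.06  0.5  -0.38  1.8   0.24  0.88 -1.11] w 0.0852 F [-0.2 -1.   0.4] [-0.01 -0.01  0.01]
```

Call:
{"api": "servo_tool", "payload": {"moves": [{"x":-0.0015,"y":0.0015,"z":0.04,"wx":0,"wy":0,"wz":0,"claw":0.085},{"x":0,"y":0,"z":0.04,"wx":0,"wy":0,"wz":0,"claw":0.085},{"x":0,"y":0,"z":0.02,"wx":0,"wy":0,"wz":0,"claw":0.085},{"x":0,"y":0,"z":0,"wx":0,"wy":0,"wz":0,"claw":0.06},{"x":0,"y":0,"z":0,"wx":0,"wy":0,"wz":0,"claw":0.055}], "grip_force": 40}}

```text
t: 8.6
tool_pos: [0.5459, 0.1495, 0.1403]
orientation: [0.0, 0.874, 0.486, -0.0]
wrist_force: [-0.1, 0.1, 0.2]
grip_width: 0.0589
gripper_force: 0.0
```

Call:
{"api": "servo_tool", "payload": {"moves": [{"x":0,"y":0,"z":0,"wx":0,"wy":0,"wz":0.02,"claw":0.04},{"x":0,"y":0,"z":0,"wx":0,"wy":0,"wz":0,"claw":0.04},{"x":0,"y":0,"z":0,"wx":0,"wy":0,"wz":0,"claw":0.04},{"x":0,"y":0,"z":0,"wx":0,"wy":0,"wz":0,"claw":0.04}]}}

```text
t: 9.0
tool_pos: [0.5438, 0.1517, 0.1415]
orientation: [-0.001, 0.878, 0.478, -0.001]
wrist_force: [-7.4, 1.5, 6.5]
grip_width: 0.0452
gripper_force: 41.0
```

Call:
{"api": "servo_tool", "payload": {"moves": [{"x":0,"y":0,"z":0,"wx":0,"wy":0,"wz":0.065,"claw":0.04},{"x":0,"y":0,"z":0,"wx":0,"wy":0,"wz":0.065,"claw":0.04},{"x":0,"y":0,"z":0,"wx":0,"wy":0,"wz":0,"claw":0.04},{"x":0,"y":0,"z":0,"wx":0,"wy":0,"wz":0,"claw":0.04}]}}

```text
t: 9.4
tool_pos: [0.5437, 0.1517, 0.1415]
orientation: [-0.001, 0.907, 0.42, -0.001]
wrist_force: [-8.2, 1.6, 6.4]
grip_width: 0.0451
gripper_force: 40.9
```

```bash
python3 -c "
from st import *
st((.545,.1525,.138))"
```

```text
t 9.4 pos [0.5437 0.1517 0.1415] y-ang -40.3 toolshift [0.0014 0.0005 0.0035] tilt [-0.003  0.001 -1.   ] J [-0.13  0.64 -0.3   1.86  0.28  0.69 -1.29] w 0.0451 F [-8.2  1.6  6.4] [ 0.56  1.89 -0.17]
```

Call:
{"api": "servo_tool", "payload": {"moves": [{"x":0,"y":0,"z":0,"wx":0,"wy":0,"wz":0,"claw":0.085},{"x":0,"y":0,"z":0,"wx":0,"wy":0,"wz":0,"claw":0.085},{"x":0,"y":0,"z":-0.02,"wx":0,"wy":0,"wz":0,"claw":0.085},{"x":0,"y":0,"z":-0.04,"wx":0,"wy":0,"wz":0,"claw":0.085},{"x":0,"y":0,"z":-0.04,"wx":0,"wy":0,"wz":0,"claw":0.085}]}}

```text
t: 9.9
tool_pos: [0.5458, 0.1502, 0.2415]
orientation: [0.0, 0.907, 0.42, 0.0]
wrist_force: [1.3, 0.3, 0.1]
grip_width: 0.0847
gripper_force: 0.0
```

Call:
{"api": "servo_tool", "payload": {"moves": [{"x":-0.04,"y":0.028,"z":0,"wx":0,"wy":0,"wz":0,"claw":0.085},{"x":-0.04,"y":0.028,"z":0,"wx":0,"wy":0,"wz":0,"claw":0.085},{"x":-0.04,"y":0.028,"z":0,"wx":0,"wy":0,"wz":0,"claw":0.085},{"x":-0.04,"y":0.028,"z":0,"wx":0,"wy":0,"wz":0,"claw":0.085},{"x":-0.04,"y":0.028,"z":0,"wx":0,"wy":0,"wz":0,"claw":0.085}]}}

```text
t: 10.4
tool_pos: [0.5232, -0.095, 0.2411]
orientation: [0.001, 0.907, 0.42, 0.001]
wrist_force: [0.9, 0.1, 0.6]
grip_width: 0.0852
gripper_force: 0.0
```

Call:
{"api": "servo_tool", "payload": {"moves": [{"x":-0.04,"y":0.028,"z":0,"wx":0,"wy":0,"wz":0,"claw":0.085},{"x":0,"y":0,"z":0,"wx":0,"wy":0,"wz":0,"claw":0.085},{"x":0,"y":0,"z":0,"wx":0,"wy":0,"wz":0,"claw":0.085}]}}

```text
t: 10.7
tool_pos: [0.5187, -0.143, 0.2406]
orientation: [0.001, 0.908, 0.419, 0.001]
wrist_force: [-0.1, 0.7, 0.1]
grip_width: 0.0853
gripper_force: 0.0
```

```bash
python3 - <<'E'
import pol
from h import *
ims=[]
for n in('scene','top'):
    c=cap(n);u,v=proj(c,[.545,.1525,.09]).round().astype(int)
    ims.append(cv2.resize(c['pixels'][v-22:v+22,u-22:u+22],(400,400),interpolation=cv2.INTER_CUBIC))
save('final.png',np.hstack(ims))
E
```

```text
scene merlon 50.6 slot mod60 20.6 amp 40.1 std 32.0
  gaps [18, 76, 137, 203, 267, 325]
top merlon 51.3 slot mod60 21.3 amp 45.3 std 36.3
  gaps [22, 86, 147, 202, 255, 318]
```

View pics/final.png

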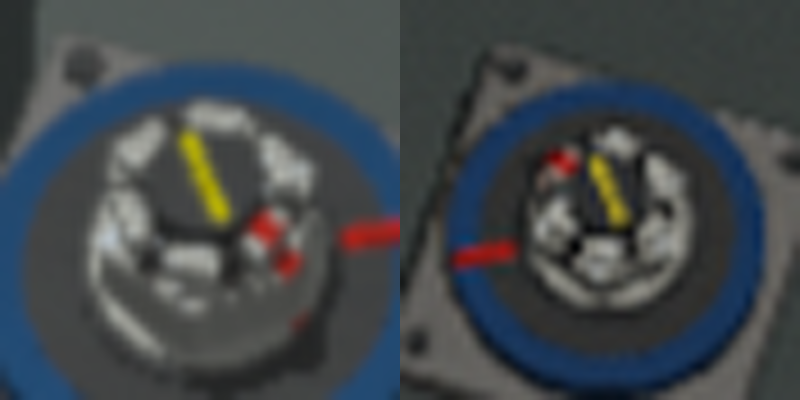

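Both views show the yellow line pointing into a slot: left from (185,135) to (223,220), right from (597,158) to (622,220). The slot is at about 20–21° and the line at about 20°, and the gripper is clear, so I'm handing in.

```bash
python3 -c "
from station import arm
print(arm.finish_job())"
```

```text
the job is handed in; nothing more can be done
None
```

I handed the job in: the blue wheel's nut went clockwise past tight to the next slot, which lines up with the yellow line within about 1.5°, at about 0.87 rad past tight by my measurement (your text says at most 0.75); I left the orange wheel's nut alone.

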